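# Pass a lens job tray through the spring-gated chute

### The arm

A 6-joint arm with a two-finger parallel gripper is mounted at the origin on a cart in front of the work surface, level with it; the furniture and walls round the work are solid. World frame = base frame: x ahead of the robot, y to its left, z up, the work surface at z = 0. Lengths are in mm, angles in rad, forces in N, time in s.
With the tool pointing down it reaches from about 300 to 775 mm from the base axis. Payload 14.6 kg.
Tool frame: the origin (TCP) lies between the finger pads; the fingertips stand 22 mm ahead of it and the grasp point (between the pads) lies 3 mm ahead of it (finger_overhang is the distance from the TCP to the fingertips, in mm); z points along the fingers, y is the direction in which the jaws open and shut (so a half turn about z gives the same grasp; the last joint's range is limited). The gripper opens to 94 mm and grips with 3 to 60 N. Pads are 16 mm wide; open, the fingers measure 119 mm over their backs; the gripper's body (75 mm by 177 mm) begins 78 mm behind the grasp point.
Start: joints at [1.104, 0.3, 1.521, -0, 1.321, -0.067], TCP at [214.075, 506.617, 227.446] pointing down, gripper open.
Joint ranges: [-3.03, 3.03], [-0.79, 2.21], [0.23, 2.52], [-1.04, 4.18], [0, 3.07], [-2.55, 2.55]. Speed limits (rad/s): [2.22, 2.22, 2.57, 3.14, 3.14, 3.14].

### API

Orientations are given as [roll, pitch, yaw] about the fixed x, y, z axes, in that order (R = Rz(yaw) Ry(pitch) Rx(roll)).
In Python, from cell import * gives the robot as it stands.
- The arm moves only by the tool jog_arm, never from a script. Its argument "increments" is a list of rows, each a list of 7 numbers: the shift along the tool's x, y, z in cm, then the turn, a rotation vector about the tool's x, y, z in degrees, then the finger opening in cm, from 0 to 9.4. In form: [[x, y, z, wx, wy, wz, grip], ...]. A call has 1 to 20 rows; each row shifts and turns the commanded pose from where the row before left it, along the tool's axes as they then stand; what a row does not reach is not made up. A row lasts 1/8 s, in which the tool goes at most 62.5 mm and 10.7 degrees, less where a joint would pass 70% of its speed; a pose out of reach is approached as far as the arm can. A call is refused whole if a number of a shift passes 6.25 or a number of a turn 10.7, either way. A call with a gripper value outside its range is refused whole. The fingers move at their own pace and stop on an object; "squeeze" is the grip in N (left out, the last holds). Time passes only in rows, so rows that do not move let the fingers close. It gives the time, the measured TCP pose, the force and the opening at its end, in the units of the state.
- read_state(): the state, without advancing time (a new reading comes with each control period).
- camera(name): name is "side" or "top"; returns a dict with "image" (480x640x3 uint8, red, green, blue), "K" (3x3 intrinsics, pixels), "rvec" (rotation vector, rad) and "tvec" (3), from world to camera coordinates, as OpenCV has them. Camera axes: x right, y down, z forward; pixel columns grow to the right and rows downward; lengths in mm; the calibration is good to about 2 mm. A picture is of the moment at which its call begins. There is no depth.
- sign_off(): hands the job in, once; it reports no verdict.
Trained networks look in a picture, given as the dict that the camera call returned (one of the last four; its "shot" number tells which), for a name from the list of things; names that differ only in an ending like _2 or _b are one class to them, and where a whole thing is asked for, a point or a joint stands for the part that bears it (a point fixed in the world has none). Each returns a list of dicts, best first, with "conf" (0 to 1); they miss things now and then, are a little off and sometimes report something else, mostly with a low value. They report only what shows in the picture. A call takes as long as a camera call. They do not tell look-alikes from the thing itself.
- recognise(picture, name): "centre" ([x, y, z] in mm, in the coordinates of the camera as it stood for that picture, good to about 4 mm: the middle of the surface that is visible of it).
- regions_of(picture, name): "mask" (480x640 bool, what is visible of it).
The state is a dict: "clock": time; "joints": joint angles; "qd": joint speeds; "effort": joint torques, N m; "eef_pos": TCP position; "eef_rot": TCP orientation; "wrist_force": force on the tool from outside, world axes, zero at the start; "moment": the same for the moment, N m; "finger_gap": finger opening in mm.
Only numpy, scipy, OpenCV 4.12 (cv2) and the standard library are available. Lean on these libraries where they do the work, as an engineer would, in place of code of your own. Each camera call takes 0.05 s, during which the arm holds its last target.

### The job

Send the blue lens tray through the metal chute: press the orange lever bar down with one fingertip and keep it down so that the gate stays open, and meanwhile push the tray by its rear push plate past the gate until it is fully home against the end stop. Then let the bar up so that the gate shuts behind the tray, and move clear. Grasp and lift nothing, never let the gate touch the tray or the lens in it, do not touch the lens, and leave the things beside the chute alone.

Things in the scene. Friction and masses are not known exactly. Their poses are not given: they have to be found in the camera images.
- chute: aluminium chute fixed to the worktop, 307 mm long; walls 20 mm high, 4 mm thick, 77 mm apart inside; floor 2 mm thick. Origin: on the worktop, mid-width, straight below the gate blade. x = direction of travel, y = towards the lever bar's side, z up. It runs from x = -215 mm (open end behind the tray) to the end stop's inner face at x = +84.5 mm. Its place and heading vary.
- gate (a joint): gate angle (rad): 0 shut, 0.56 fully open at a hard stop. A rocker on a hinge tube (radius 3 mm) along x at y = 48, z = 22 mm in the chute frame; brackets up to 28 mm high. Pressing its lever bar down tips the blade up; tray and lens pass freely from 0.35 rad. A spring shuts it: 1 N on the bar starts it, 3 N holds it fully open. The tray cannot push it open.
- lever_bar (a point): middle of the orange lever bar, on its axis; 10 mm thick, along the chute from x = -218 to -7 mm (chute frame). Shut: y = 76 mm, top 25 mm above the worktop; at 0.48 rad: y = 72 mm, top 12 mm; fully open: y = 71 mm, top 10 mm. Thin rods join it to the hinge tube only at x = -213 and -12 mm: between them a fingertip can slide along it.
- blade (a point): middle of the lower edge of the orange gate blade, which hangs from a steel arm across the chute: y = +20 to -8 mm in the chute frame, 5 mm thick in x, lower edge 10 mm above the worktop when shut. Raised, blade and arm (x = -6 to +6 mm) reach at most 60 mm above the worktop
- tray: blue open tray, 74 x 74 mm, 16 mm high (about 120 g), loose in the chute with 1.5 mm play each side. Origin: centre of the underside of this square; axes like the chute's. Behind it (-x) a flat tongue 4 mm thick leads to an upright push plate. Its origin starts 47 to 72 mm before the gate; home against the end stop it is at x = +47.5 mm in the chute frame, and the gate shuts over the tongue.
- push_plate (a point): middle of the rear face of the tray's push plate (56 mm wide, 24 mm high, 4 mm thick), 82 mm behind the tray's origin in x and 12 mm above its underside: push here in +x
- lens: clear uncut lens, 64 mm across, 9 mm thick, lying loose in the tray, below its rim; origin: centre of its underside
- loupe: black eye loupe, 37 mm across, 34 mm high, standing beside the chute; leave alone
- spare_lens: clear uncut lens, 66 mm across, 10 mm thick, lying on the worktop on the far side of the chute; leave alone
- driver: red-ended precision screwdriver, 110 mm long, 9 mm thick, lying on the far side of the chute; leave alone
Mind the look-alikes: they are no part of the job. What is shaped like the lens but red is not meant.

How it is judged (in metres and radians):
On the way, in this order (a step that is already met when the one before it is completed fails the run):
1. the gate is held open by the robot while the tray is still before it (value of joint gate above 0.3 rad and x of tray in the frame of chute below -0.042 m and contact force between the fingers and gate above 0.2 N), for 0.1 s.
2. the tray's middle passes under the gate, which the robot holds open (value of joint gate above 0.3 rad and x of tray in the frame of chute between -0.01 and 0.03 m and contact force between the fingers and gate above 0.2 N), for 0.1 s.
At the end, for the whole second after the job is handed in: the tray lies in the chute, at rest, within 3 mm of the end stop (origin more than 44.5 mm past the gate), the gate is shut behind it (under 0.05 rad), the lens still lies flat in the tray (x of tray in the frame of chute above 0.0445 m and value of joint gate below 0.05 rad and z of tray in the frame of chute below 0.005 m and linear speed of tray below 0.01 m/s and z of lens in the frame of tray below 0.006 m and horizontal distance between lens and tray below 0.008 m); the robot touches nothing.
It fails at once if the gate touches the tray or the lens (contact force between gate and tray above 0.5 N or contact force between gate and lens above 0.5 N).
It fails at once if the tray is lifted by more than 6 mm or tipped (z of tray in the frame of chute above 0.008 m or angle between tray's own z axis and vertical above 0.15 rad).
It fails at once if the robot touches the lens, or the lens is lifted (contact force between any of the arm, the fingers and lens above 0.3 N or z of lens in the frame of tray above 0.015 m).
It fails at once if the loupe, the spare lens or the screwdriver is moved by more than 2 cm (distance of any of loupe, spare_lens, driver from where it was at the start of the episode above 0.02 m).
It also fails if it takes over 43 s, if anything falls off the work surface, if the arm or the gripper's body presses on something with over 40 N, if the wrist force passes 120 N, or if a joint passes its speed limit or range.

## Working session

There is one attempt and no reset: what is moved stays moved. The work goes in short steps, Python scripts to look and compute and a tool call to move; the robot and the scene stay as the last step left them, time stands still between calls to the robot, and variables do not carry over. Pictures are saved under pics/ and viewed, and the job is handed in when it is done.

Besides the shell and the picture viewer there is one more tool, called after "Call:" as a command line: name --pt "numbers of a row" for each row, then --argument value for the rest. jog_arm: Moves the arm, as the interface text tells. Its arguments: {"type":"object","properties":{"increments":{"type":"array"},"squeeze":{"type":"number"}},"required":["increments"]}

```bash
mkdir -p pics; ls
cat > h.py <<'E'
from cell import *
import numpy as np, cv2
def save(p,n): cv2.imwrite('pics/'+n, p['image'][:,:,::-1])
def RT(p):
    R,_=cv2.Rodrigues(np.array(p['rvec'],float)); return R,np.array(p['tvec'],float).ravel()
def c2w(p,c):
    R,t=RT(p); return R.T@(np.array(c)-t)
def ray_z(p,uv,z):
    R,t=RT(p); d=R.T@np.linalg.inv(np.array(p['K']))@np.array([uv[0],uv[1],1.]); o=-R.T@t
    return o+d*(z-o[2])/d[2]
def proj(p,X):
    return cv2.projectPoints(np.array(X,float).reshape(-1,3),np.array(p['rvec'],float),np.array(p['tvec'],float),np.array(p['K'],float),None)[0].reshape(-1,2)
E
python3 - <<'E'
from h import *
for n in ['top','side']:
    p=camera(n); save(p,n+'0.png'); R,t=RT(p); print(n,-R.T@t)
    for o in ['chute','gate','lever_bar','blade','tray','push_plate','lens','loupe','spare_lens','driver']:
        try: print(o,[(np.round(c2w(p,r['centre'])).tolist(),round(r['conf'],2)) for r in recognise(p,o)][:3])
        except Exception as e: print(o,e)
s=read_state(); print(s)
E
```

```text
pics
top [ 481.36497524 -277.13239069  902.74484268]
chute [([516.0, -247.0, 1.0], 0.77)]
gate [([455.0, -229.0, 25.0], 0.71)]
lever_bar [([456.0, -227.0, 23.0], 0.82)]
blade [([460.0, -226.0, 26.0], 0.7)]
tray [([519.0, -238.0, 8.0], 0.8)]
push_plate [([517.0, -239.0, 10.0], 0.57), ([485.0, -110.0, 28.0], 0.32), ([516.0, -248.0, 1.0], 0.26)]
lens [([528.0, -217.0, 15.0], 0.98), ([519.0, -457.0, 8.0], 0.56)]
loupe [([484.0, -111.0, 27.0], 0.65)]
spare_lens [([601.0, -310.0, 8.0], 0.94), ([456.0, -229.0, 25.0], 0.48)]
driver [([623.0, -181.0, 7.0], 0.54)]
side [135.04188281 334.09550332 478.976265  ]
chute [([526.0, -180.0, 4.0], 0.98)]
gate [([462.0, -213.0, 24.0], 0.87)]
lever_bar [([460.0, -210.0, 27.0], 0.95)]
blade [([460.0, -215.0, 22.0], 0.55)]
tray [([518.0, -255.0, 16.0], 0.75)]
push_plate [([518.0, -258.0, 16.0], 0.69)]
lens [([530.0, -216.0, 13.0], 0.95), ([512.0, -446.0, 12.0], 0.88)]
loupe [([477.0, -95.0, 16.0], 0.76), ([460.0, -216.0, 21.0], 0.22)]
spare_lens [([597.0, -305.0, 14.0], 0.92)]
driver [([626.0, -176.0, 7.0], 0.73)]
{'clock': 1.1, 'joints': array([ 1.10437649e+00,  2.99896646e-01,  1.52100051e+00, -4.03385638e-07,
        1.32065635e+00, -6.65931681e-02]), 'qd': array([ 9.15624353e-05, -2.61457037e-04, -3.17847981e-04,  1.66879604e-05,
       -8.52916459e-04, -1.42051101e-03]), 'effort': array([ 1.47369563e-03, -5.31655240e+01, -3.52919126e+01,  7.08950590e-02,
        2.12301017e-02,  4.27687837e-06]), 'eef_pos': array([214.09204392, 506.62181322, 227.44720448]), 'eef_rot': array([3.14155362e+00, 2.99460827e-06, 2.74176609e+00]), 'wrist_force': array([ 0.00537531,  0.12759424, -0.26070761]), 'moment': array([-0.01390025, -0.02392801, -0.0075962 ]), 'finger_gap': 93.88583364180636}
```

View pics/top0.png

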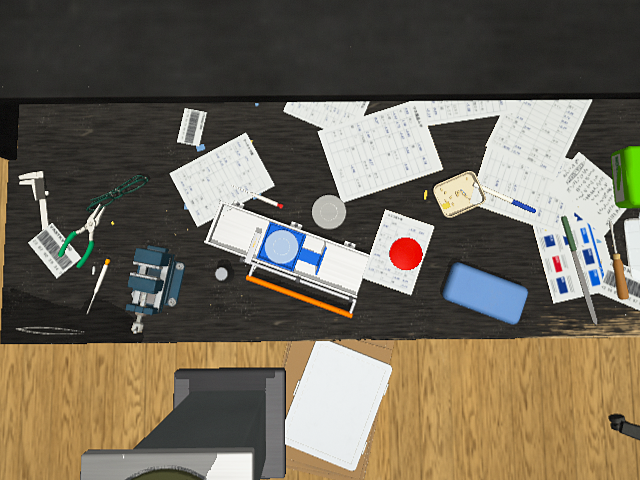

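View pics/side0.png

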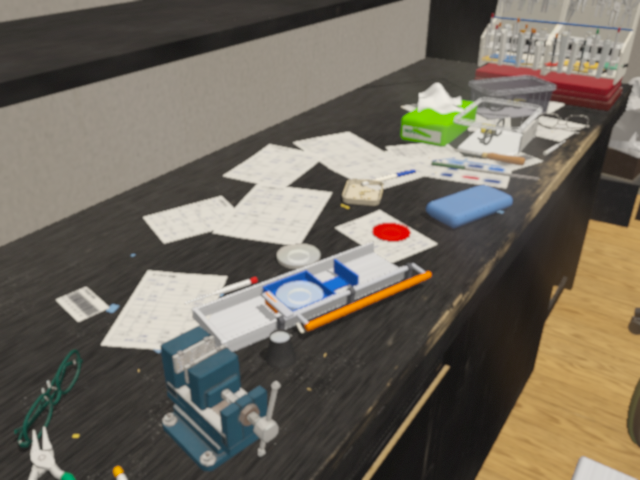

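The top view shows the chute running from its open end near (365,290) to the end stop near (210,240). The orange bar, from (247,278) to (352,315), is on the robot's side. The tray is at (283,245), its push plate at about (314,261), the loupe at (222,273) and the vise left of the loupe. The red disc at (405,253) is the decoy. Next I'll fit the chute pose.

```bash
cat > fit.py <<'E'
from h import *
from scipy.optimize import least_squares
def hsv(p): return cv2.cvtColor(p['image'],cv2.COLOR_RGB2HSV)
def C2W(q,pts):
    x,y,th=q; pts=np.array(pts,float).reshape(-1,3); c,s=np.cos(th),np.sin(th)
    return np.c_[x+c*pts[:,0]-s*pts[:,1], y+s*pts[:,0]+c*pts[:,1], pts[:,2]]
def W2C(q,P):
    x,y,th=q; c,s=np.cos(th),np.sin(th); d=np.array(P)[:2]-[x,y]; return np.array([c*d[0]+s*d[1],-s*d[0]+c*d[1]])
def biggest(m):
    n,l,st,_=cv2.connectedComponentsWithStats(m.astype(np.uint8)); i=1+np.argmax(st[1:,4]); return l==i
E
python3 - <<'E'
from fit import *
import pickle
for n in ['top','side']:
    p=camera(n); H=hsv(p)
    m=(H[...,0]>8)&(H[...,0]<22)&(H[...,1]>200)&(H[...,2]>130)
    lb=regions_of(p,'lever_bar')[0]['mask']; ch=regions_of(p,'chute'); tr=regions_of(p,'tray')
    m&=cv2.dilate(lb.astype(np.uint8),np.ones((9,9)))>0
    m=biggest(m)
    ys,xs=np.nonzero(m); v=np.c_[xs,ys].astype(float); c=v.mean(0); d=np.linalg.svd(v-c,full_matrices=False)[2][0]
    t=(v-c)@d; ends=[c+d*(t.min()),c+d*t.max()]
    print(n,m.sum(),'ends',np.round(ends,1).tolist(), [np.round(ray_z(p,e,20 if n=="side" else 22),1).tolist() for e in ends])
    R,t0=RT(p); 
    for k,r in (('ch',ch),('tr',tr)):
        mm=r[0]['mask']; print(k,r[0]['conf'],mm.sum(),cv2.boxPoints(cv2.minAreaRect(np.argwhere(mm)[:,::-1].astype(np.float32))).tolist())
    b=p['image'].copy(); 
    if n=='top': z=b[190:330,195:385]; z=cv2.resize(z,None,fx=4.2,fy=4.2,interpolation=cv2.INTER_CUBIC)
    else: z=b[235:365,185:445]; z=cv2.resize(z,None,fx=3,fy=3,interpolation=cv2.INTER_CUBIC)
    cv2.imwrite(f'pics/{n}z.png',z[:,:,::-1])
    pickle.dump(dict(p=p,bar=m,ch=ch[0]['mask'],tr=tr[0]['mask']),open(n+'.pkl','wb'))
E
```

```text
top 609 ends [[245.8, 276.6], [351.8, 315.5]] [[474.8, -150.0, 22.0], [400.4, -347.7, 22.0]]
ch 0.69 6842 [[196.13343811035156, 261.5295104980469], [220.6381378173828, 194.46392822265625], [375.06036376953125, 250.88742065429688], [350.5556640625, 317.9530029296875]]
tr 0.73 1008 [[255.47447204589844, 257.44525146484375], [268.9927062988281, 220.2700653076172], [328.2481689453125, 241.8175048828125], [314.7299499511719, 278.99267578125]]
side 1084 ends [[431.0, 272.9], [305.2, 327.4]] [[401.3, -353.2, 20.0], [477.4, -150.8, 20.0]]
ch 0.86 9211 [[188.0158233642578, 308.2095031738281], [412.9637451171875, 225.15182495117188], [434.35430908203125, 283.0845642089844], [209.4063720703125, 366.1422424316406]]
tr 0.6 1196 [[260.8364562988281, 285.8266296386719], [349.9843444824219, 253.1390838623047], [361.3183288574219, 284.0499572753906], [272.1704406738281, 316.73748779296875]]
```

```bash
ls pics
```

```text
side0.png
sidez.png
top0.png
topz.png
```

View pics/topz.png

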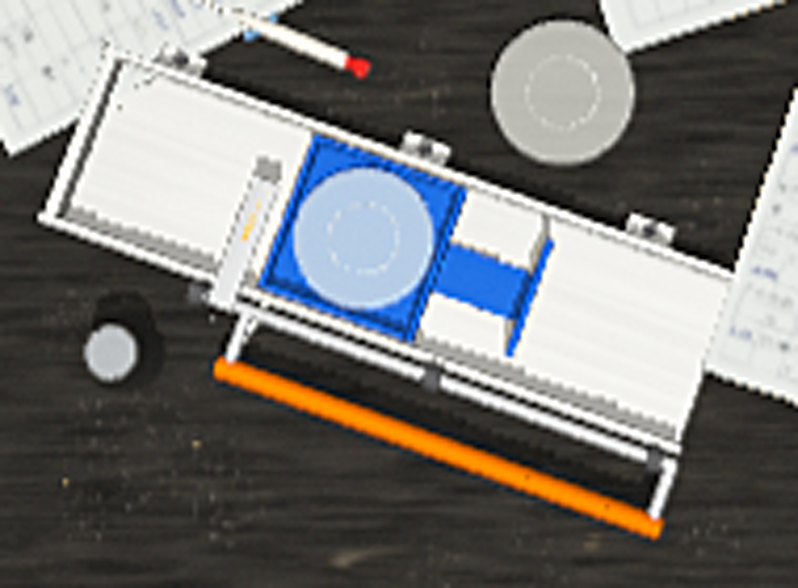

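View pics/sidez.png

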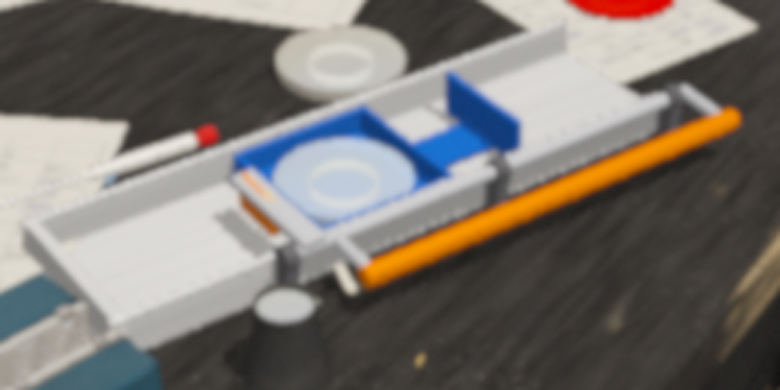

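```bash
cat > f2.py <<'E'
from fit import *
import pickle
D={n:pickle.load(open(n+'.pkl','rb')) for n in('top','side')}
def top(u,v): return ((u+.5)/4.2+195-.5,(v+.5)/4.2+190-.5)
def side(u,v): return ((u+.5)/3+185-.5,(v+.5)/3+235-.5)
# (chute pts, tray flag)
T=[((92,-42.5,20),0,top(108,50)),((92,42.5,20),0,top(40,215)),((-215,-42.5,20),0,top(735,272)),((-215,42.5,20),0,top(682,450)),
 ((-7,76,21),0,top(216,368)),((-218,76,21),0,top(661,528)),
 ((37,-37,18),1,top(315,135)),((37,37,18),1,top(260,285)),((-37,-37,18),1,top(467,187)),((-37,37,18),1,top(413,340)),((-80,-28,26),1,top(550,240)),((-80,28,26),1,top(510,355))]
S=[((92,-42.5,20),0,side(22,232)),((92,42.5,20),0,side(115,333)),((-215,-42.5,20),0,side(565,27)),((-218,76,20),0,side(738,119)),((-7,76,20),0,side(366,273)),
 ((-82,-28,26),1,side(449,73)),((-82,28,26),1,side(519,127)),((37,-37,18),1,side(236,160)),((-37,-37,18),1,side(365,111))]
def run(sets):
    def f(q):
        r=[]
        for p,L in sets:
            X=np.array([np.array(a)+[q[3]*t,0,0] for a,t,_ in L]); r.append((proj(p,C2W(q[:3],X))-np.array([u for *_,u in L])).ravel())
        return np.concatenate(r)
    s=least_squares(f,[500,-150,1.2,-55],loss='soft_l1',x_scale=[10,10,.1,10]); return s.x,f(s.x)
for nm,ss in (('top',[(D['top']['p'],T)]),('side',[(D['side']['p'],S)]),('both',[(D['top']['p'],T),(D['side']['p'],S)])):
    q,r=run(ss); print(nm,np.round(q,3).tolist(),'rms',np.sqrt((r**2).mean())); print(np.round(r.reshape(-1,2),1).tolist())
E
python3 f2.py
```

```text
top [548.596, -170.879, 1.215, -48.494] rms 0.6762544695261623
[[-0.8, -1.4], [-0.6, 1.2], [1.9, 0.3], [-0.3, 0.6], [0.3, -0.7], [0.3, -0.4], [-0.0, -0.5], [-0.5, 0.3], [0.3, 0.2], [-0.1, 0.5], [0.4, -0.6], [-0.2, 0.2]]
side [546.452, -168.415, 1.22, -47.252] rms 1.2232332264963899
[[-0.2, -1.0], [0.2, -0.2], [0.0, -1.7], [-0.9, 0.8], [0.7, 3.8], [0.4, 0.5], [1.8, -0.4], [-1.6, 0.2], [-0.4, -0.4]]
both [547.941, -170.227, 1.218, -48.135] rms 1.0420839114170983
[[-1.2, -0.9], [-0.9, 1.7], [1.7, 0.2], [-0.5, 0.6], [0.1, -0.3], [0.2, -0.4], [-0.6, -0.3], [-0.9, 0.6], [-0.2, 0.3], [-0.5, 0.7], [-0.1, -0.5], [-0.6, 0.3], [-0.1, -2.2], [0.1, -1.5], [-0.1, -2.3], [-1.2, 0.0], [0.5, 2.7], [0.8, -0.4], [2.0, -1.5], [-1.0, -1.0], [0.1, -1.5]]
```

Call:
jog_arm --pt "-5.04 -2.37 0 0 0 0 9.4" --pt "-5.04 -2.37 0 0 0 0 9.4" --pt "-5.04 -2.37 0 0 0 0 9.4" --pt "-5.04 -2.37 0 0 0 0 9.4" --pt "-5.04 -2.37 0 0 0 0 9.4" --pt "-2.64 -4.82 0 0 0 0 5.95" --pt "-2.64 -4.82 0 0 0 0 5.95" --pt "-2.64 -4.82 0 0 0 0 5.95" --pt "-2.64 -4.82 0 0 0 0 5.95" --pt "-2.64 -4.82 0 0 0 0 5.95" --pt "-2.64 -4.82 0 0 0 0 5.95" --pt "-2.64 -4.82 0 0 0 0 5.95" --pt "-2.64 -4.82 0 0 0 0 5.95" --pt "-2.64 -4.82 0 0 0 0 5.95" --pt "-2.64 -4.82 0 0 0 0 5.95" --pt "-2.64 -4.82 0 0 0 0 5.95"

```text
clock: 3.5
eef_pos: [461.1, -304.0, 227.5]
eef_rot: [3.142, 0.0, 2.742]
wrist_force: [1.4, 0.1, -0.3]
finger_gap: 59.5
```

Call:
jog_arm --pt "0 0 0 0 0 9.71 5.95" --pt "0 0 0 0 0 9.71 5.95" --pt "0 0 0 0 0 9.71 5.95" --pt "0 0 0 0 0 9.71 5.95" --pt "0 0 0 0 0 9.71 5.95" --pt "0 0 0 0 0 9.71 5.95" --pt "0 0 0 0 0 9.71 5.95" --pt "0 0 0 0 0 9.71 5.95" --pt "0 0 0 0 0 9.71 5.95" --pt "0 0 0 0 0 0 5.95"

```text
clock: 4.75
eef_pos: [461.2, -302.1, 227.5]
eef_rot: [3.142, 0.0, 1.218]
wrist_force: [0.3, 1.1, -0.1]
finger_gap: 59.6
```

Call:
jog_arm --pt "0 0 4.8 0 0 0 5.95" --pt "0 0 4.8 0 0 0 5.95" --pt "0 0 4.9 0 0 0 5.95" --pt "0 0 0 0 0 0 5.95"

```text
clock: 5.25
eef_pos: [459.9, -301.1, 79.9]
eef_rot: [-3.136, -0.002, 1.22]
wrist_force: [0.5, -0.3, 1.2]
finger_gap: 59.7
```

Run:
```python
from fit import *
q=(548,-170,1.217)
s=read_state(); print(s['eef_pos'],s['eef_rot'],s['clock'],W2C(q,s['eef_pos']))
for n in('top','side'):
    p=camera(n); b=p['image']; 
    e=W2C(q,s['eef_pos']); 
    zt=s['eef_pos'][2]-22
    P=C2W(q,[[e[0]+dx,e[1]+dy,zt] for dy in(36,-36) for dx in(-8,8)]+[[-218,76,25],[-7,76,25],[-130.5,-28,26],[-130.5,28,26]])
    im=cv2.resize(b,None,fx=3,fy=3,interpolation=cv2.INTER_CUBIC)
    for u in proj(p,P): cv2.circle(im,tuple(int(round(v*3+1)) for v in u),3,(255,0,255),-1)
    if n=='top': z=im[190*3:340*3,200*3:400*3]
    else: z=im[180*3:365*3,210*3:460*3]
    cv2.imwrite(f'pics/{n}1.png',z[:,:,::-1])
```

```text
[ 459.85073652 -301.05896873   79.87071582] [-3.13579306e+00 -1.74107489e-03  1.21995114e+00] 5.25 [-153.48205145   37.28278179]
```

View pics/top1.png

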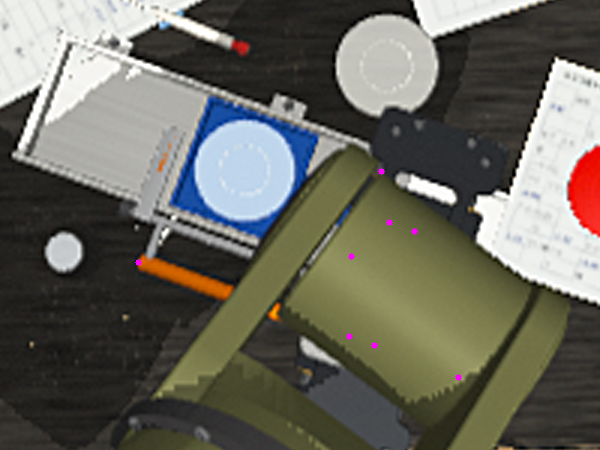

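View pics/side1.png

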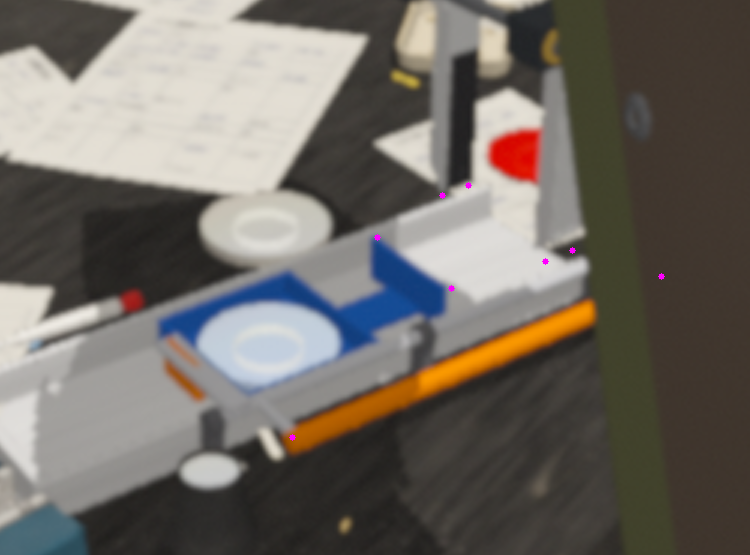

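Run:
```python
from fit import *
s=read_state(); print(s['eef_pos'],s['eef_rot'],s['clock'],W2C((548,-170,1.217),s['eef_pos']),s['wrist_force'])
```

```text
[ 461.76404604 -302.44203128   84.00306469] [3.14041833e+00 3.50579504e-04 1.21865715e+00] 5.35 [-154.11656484   35.00879671] [-0.09096099 -0.04410804  0.93543675]
```

Call:
jog_arm --pt "0 0 1.0 0 0 0 5.95" --pt "0 0 1.0 0 0 0 5.95" --pt "0 0 0.9 0 0 0 5.95" --pt "0 0 0.4 0 0 0 5.95" --pt "0 0 0.4 0 0 0 5.95" --pt "0 0 0.4 0 0 0 5.95" --pt "0 0 0.4 0 0 0 5.95" --pt "0 0 0.3 0 0 0 5.95" --pt "0 0 0 0 0 0 5.95" --pt "0 0 0 0 0 0 5.95"

```text
clock: 6.6
eef_pos: [461.7, -302.3, 34.9]
eef_rot: [3.14, 0.0, 1.217]
wrist_force: [4.2, -1.6, 3.1]
finger_gap: 59.4
```

Run:
```python
from fit import *
s=read_state(); print(s['eef_pos'],s['eef_rot'],s['clock'],W2C((548,-170,1.217),s['eef_pos']),s['wrist_force'],s['moment'])
p=camera('side'); z=cv2.resize(p['image'][180:365,210:460],None,fx=3,fy=3,interpolation=cv2.INTER_CUBIC)
cv2.imwrite('pics/side2.png',z[:,:,::-1])
```

```text
[ 461.68677812 -302.28827038   34.87890257] [3.14019565e+00 2.95259763e-04 1.21657753e+00] 6.6 [-153.9990976    35.13455122] [ 4.19604946 -1.59444101  3.09539784] [-0.19886407 -0.82457907  0.00721529]
```

View pics/side2.png

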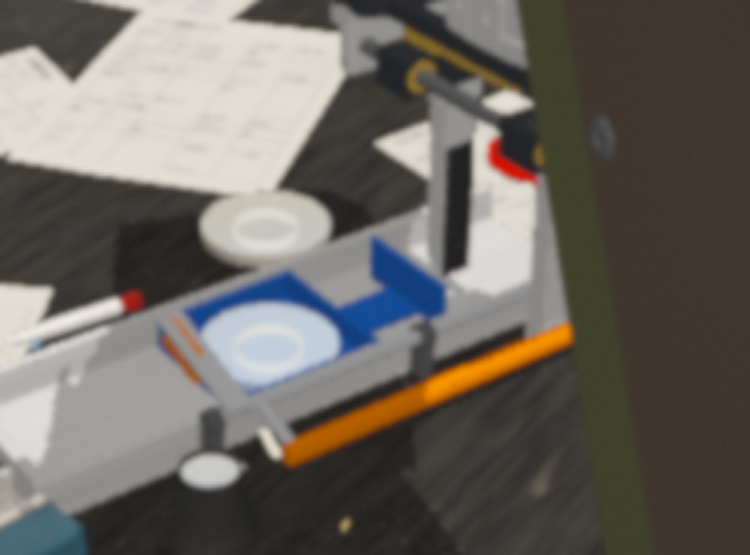

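```bash
cat > gate.py <<'E'
from fit import *
q=(548,-170,1.217)
from scipy.spatial.transform import Rotation as Ro
def bar(th,x): 
    c,s=np.cos(th),np.sin(th); return [x,48+28*c-2*s,22-28*s-2*c]
def est(p,off=None):
    H=hsv(p); m=(H[...,0]>8)&(H[...,0]<22)&(H[...,1]>180)&(H[...,2]>90)
    a=proj(p,C2W(q,[bar(.25,-20),bar(.25,-110)]))
    # columns between; centroid row per column of bar
    xs=np.arange(int(min(a[:,0]))+4,int(max(a[:,0]))-2); rows=[]
    for x in xs:
        r=np.nonzero(m[:,x])[0]; l=np.interp(x,*np.array(sorted(a.tolist())).T); r=r[abs(r-l)<14]; rows.append(r.mean() if len(r)>2 else np.nan)
    rows=np.array(rows); ok=~np.isnan(rows)
    res=[]
    for th in np.arange(-.1,.7,.01):
        b=np.array(sorted(proj(p,C2W(q,[bar(th,-20),bar(th,-110)])).tolist()))
        e=rows[ok]-np.interp(xs[ok],b[:,0],b[:,1]); res.append((abs(np.median(e)),th))
    return min(res),ok.sum()
E
python3 - <<'E'
from gate import *
import pickle
print('shut',est(pickle.load(open('side.pkl','rb'))['p']))
print('now',est(camera('side')))
E
```

```text
shut ((np.float64(0.05638160007725901), np.float64(-0.08000000000000002)), np.int64(49))
now ((np.float64(0.028780875067184297), np.float64(0.13999999999999987)), np.int64(49))
```

Run:
```python
from gate import *
p=camera('side'); s=read_state(); e=W2C(q,s['eef_pos']); zt=s['eef_pos'][2]-22; print(e,zt,s['wrist_force'])
im=cv2.resize(p['image'][235:310,330:430],None,fx=8,fy=8,interpolation=cv2.INTER_CUBIC)
P=C2W(q,[[e[0]+dx,e[1]+sg*dy,z] for sg in(1,-1) for dx in(-8,8) for dy in (29.7,42.2) for z in(zt,zt+40)])
for i,u in enumerate(proj(p,P)): cv2.circle(im,tuple(int(round((v-o)*8+3.5)) for v,o in zip(u,(330,235))),3,(255,0,255) if i%2==0 else (0,255,255),-1)
cv2.imwrite('pics/side3.png',im[:,:,::-1])
```

```text
[-153.97771851   35.18357801] 12.877271628447545 [ 5.71269708 -1.28497456  2.45431131]
```

View pics/side3.png

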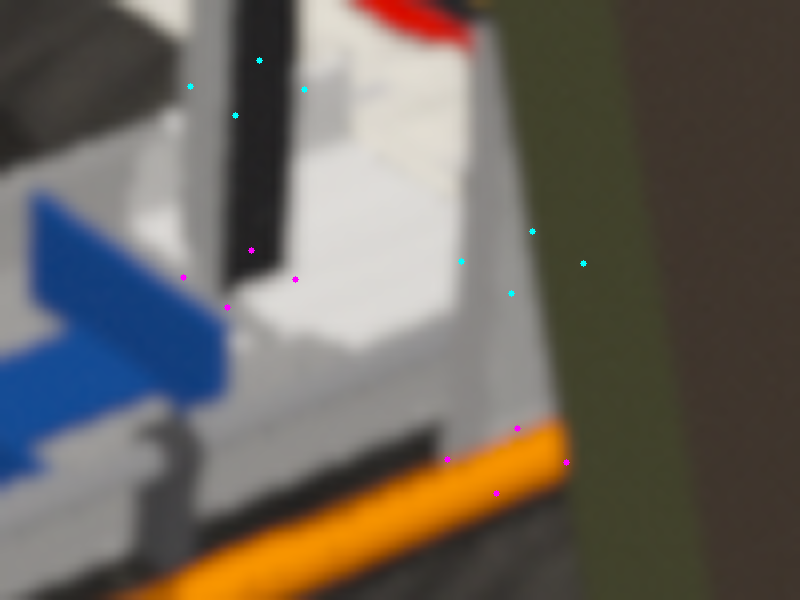

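Call:
jog_arm --pt "0 0 -0.7 0 0 0 5.95" --pt "0 0 -0.8 0 0 0 5.95" --pt "0 0 -0.8 0 0 0 5.95" --pt "0 -0.25 0 0 0 0 6.8" --pt "0 0 0 0 0 0 6.8" --pt "0 0 0 0 0 0 6.8" --pt "0 0 0 0 0 0 6.8"

```text
clock: 7.62
eef_pos: [458.8, -301.1, 57.3]
eef_rot: [-3.141, -0.0, 1.217]
wrist_force: [0.1, -0.3, -0.5]
finger_gap: 68.2
```

Run:
```python
from gate import *
p=camera('side'); s=read_state(); e=W2C(q,s['eef_pos']); zt=s['eef_pos'][2]-22; print(s['clock'],e,zt,s['wrist_force'],est(p))
im=cv2.resize(p['image'][235:310,330:430],None,fx=8,fy=8,interpolation=cv2.INTER_CUBIC)
h=s['finger_gap']/2
P=C2W(q,[[e[0]+dx,e[1]+sg*dy,z] for sg in(1,-1) for dx in(-8,8) for dy in (h,h+12.5) for z in(zt,zt+40)])
for i,u in enumerate(proj(p,P)): cv2.circle(im,tuple(int(round((v-o)*8+3.5)) for v,o in zip(u,(330,235))),3,(255,0,255) if i%2==0 else (0,255,255),-1)
cv2.imwrite('pics/side4.png',im[:,:,::-1])
```

```text
7.675 [-153.90950523   38.19364964] 35.3085062295351 [0.04324038 0.4370275  0.88932253] ((np.float64(0.061175156464457814), np.float64(-0.09000000000000001)), np.int64(49))
```

View pics/side4.png

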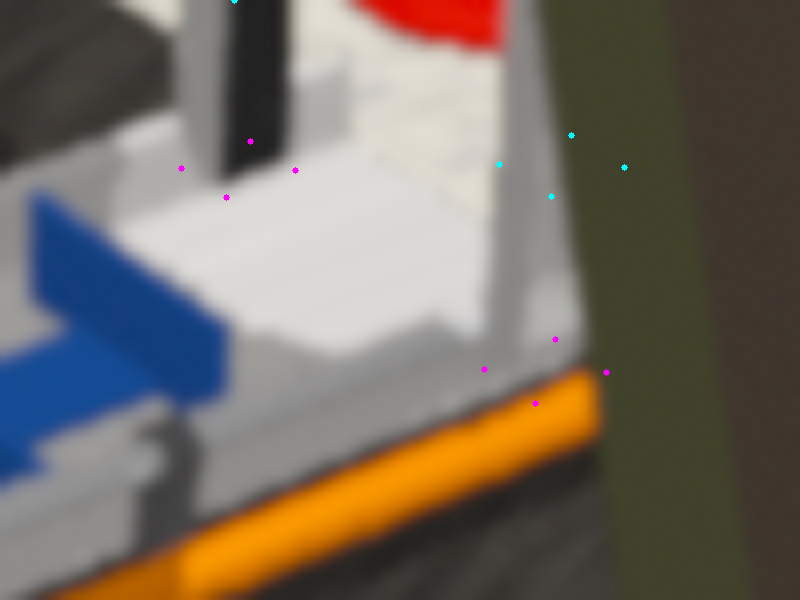

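Call:
jog_arm --pt "0 0.3 0 0 0 0 6.8" --pt "0 0 0.5 0 0 0 6.8" --pt "0 0 0.4 0 0 0 6.8" --pt "0 0 0.3 0 0 0 6.8" --pt "0 0 0.3 0 0 0 6.8" --pt "0 0 0.3 0 0 0 6.8" --pt "0 0 0.3 0 0 0 6.8" --pt "0 0 0.2 0 0 0 6.8" --pt "0 0 0.1 0 0 0 6.8" --pt "0 0 0 0 0 0 6.8"

```text
clock: 8.93
eef_pos: [462.9, -302.8, 34.3]
eef_rot: [3.138, 0.001, 1.217]
wrist_force: [7.6, -0.8, 5.3]
finger_gap: 67.8
```

```bash
cat > look.py <<'E'
from gate import *
import sys
p=camera('side'); s=read_state(); e=W2C(q,s['eef_pos']); zt=s['eef_pos'][2]-22; print(s['clock'],e,zt,s['wrist_force'],s['finger_gap'],est(p))
o=tuple(int(a) for a in sys.argv[2:4]); 
im=cv2.resize(p['image'][o[1]:o[1]+110,o[0]:o[0]+150],None,fx=5,fy=5,interpolation=cv2.INTER_CUBIC)
cv2.imwrite('pics/'+sys.argv[1],im[:,:,::-1])
E
python3 look.py side5.png 290 220
```

```text
8.975 [-154.02309323   33.80583756] 12.328383250208653 [ 7.1218964  -1.33304007  5.29326685] 68.26834529091393 ((np.float64(0.04636361178080506), np.float64(0.2599999999999998)), np.int64(49))
```

View pics/side5.png

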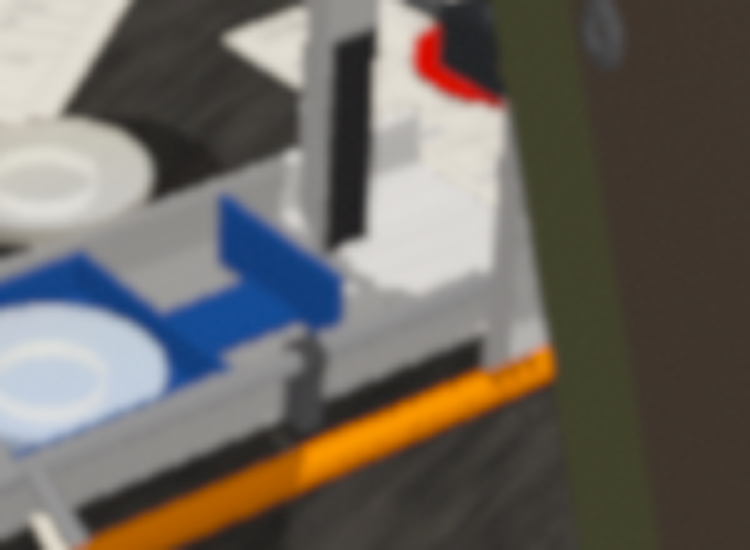

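Call:
jog_arm --pt "0 0 -0.7 0 0 0 6.8" --pt "0 0 -0.7 0 0 0 6.8" --pt "0 0 -0.7 0 0 0 6.8" --pt "0 -0.5 0 0 0 0 6.8" --pt "0 0 0 0 0 0 6.8" --pt "0 0 0.5 0 0 0 6.8" --pt "0 0 0.3 0 0 0 6.8" --pt "0 0 0.3 0 0 0 6.8" --pt "0 0 0.3 0 0 0 6.8" --pt "0 0 0.3 0 0 0 6.8" --pt "0 0 0.2 0 0 0 6.8" --pt "0 0 0.2 0 0 0 6.8" --pt "0 0 0 0 0 0 6.8" --pt "0 0 0 0 0 0 6.8"

```text
clock: 10.72
eef_pos: [456.8, -300.4, 33.4]
eef_rot: [-3.141, -0.0, 1.217]
wrist_force: [-0.5, 0.5, 0.9]
finger_gap: 68.0
```

```bash
python3 look.py side6.png 290 220
```

```text
10.775 [-153.92931539   40.26889896] 11.451716409299543 [-0.1989242  -0.27729388  2.76478258] 67.92138248460645 ((np.float64(0.012927062892856611), np.float64(0.2799999999999998)), np.int64(49))
```

View pics/side6.png

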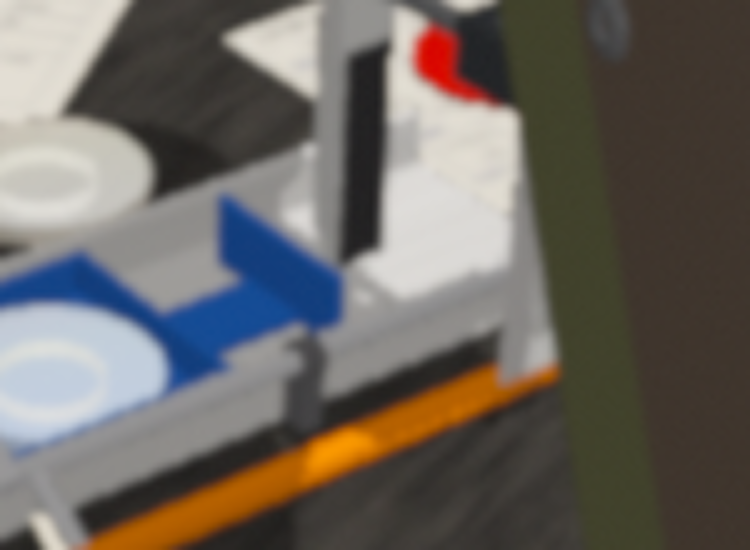

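```bash
cat > blade.py <<'E'
from gate import *
def bl(th,x,y,z):
    c,s=np.cos(th),np.sin(th); a,b=y-48,z-22; return [x,48+a*c+b*s,22-a*s+b*c]
import pickle,sys
p0=pickle.load(open('side.pkl','rb'))['p']; p=camera('side')
out=[]
for pp,ths in((p0,[0]),(p,[.37,.5])):
    im=cv2.resize(pp['image'][250:340,240:330],None,fx=4.4,fy=4.4,interpolation=cv2.INTER_CUBIC)
    for th,col in zip(ths,((255,0,255),(0,255,0))):
        for u in proj(pp,C2W(q,[bl(th,2.5,20,10),bl(th,2.5,-8,10)])):
            cv2.circle(im,tuple(int(round((v-o)*4.4+1.7)) for v,o in zip(u,(240,250))),3,col,-1)
    out.append(im)
cv2.imwrite('pics/'+sys.argv[1],np.hstack(out)[:,:,::-1])
E
python3 blade.py bl6.png
```

View pics/bl6.png

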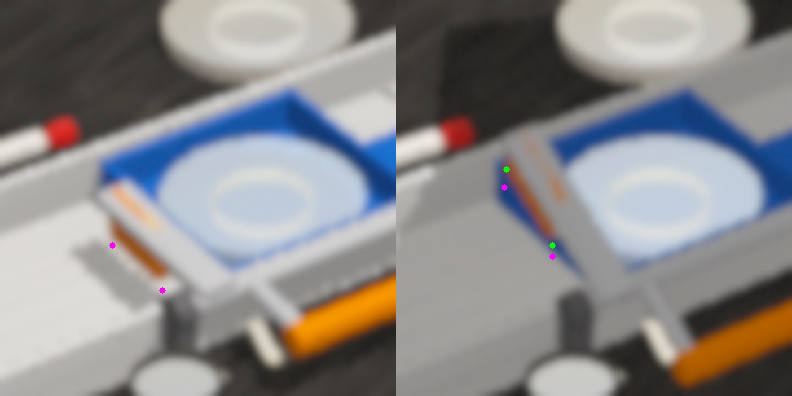

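Call:
jog_arm --pt "0 0 0.04 0 0 0 6.8" --pt "0.3 0 0 0 0 0 6.8" --pt "0.4 0 0 0 0 0 6.8" --pt "0.4 0 0 0 0 0 6.8" --pt "0.4 0 0 0 0 0 6.8" --pt "0.4 0 0 0 0 0 6.8" --pt "0.5 0 0 0 0 0 6.8" --pt "0.4 0 0 0 0 0 6.8" --pt "0.2 0 0 0 0 0 6.8" --pt "0 0 0 0 0 0 6.8"

```text
clock: 12.08
eef_pos: [467.5, -272.1, 33.0]
eef_rot: [-3.142, -0.0, 1.217]
wrist_force: [-1.3, 0.9, 1.3]
finger_gap: 67.7
```

```bash
python3 look.py side7.png 240 230; python3 blade.py bl7.png
```

```text
12.125 [-123.73554858   40.17404547] 11.047400318422703 [-0.67291284  0.29002684  1.47598286] 68.51231442574574 ((np.float64(0.010364746858385843), np.float64(0.2799999999999998)), np.int64(49))
```

View pics/side7.png

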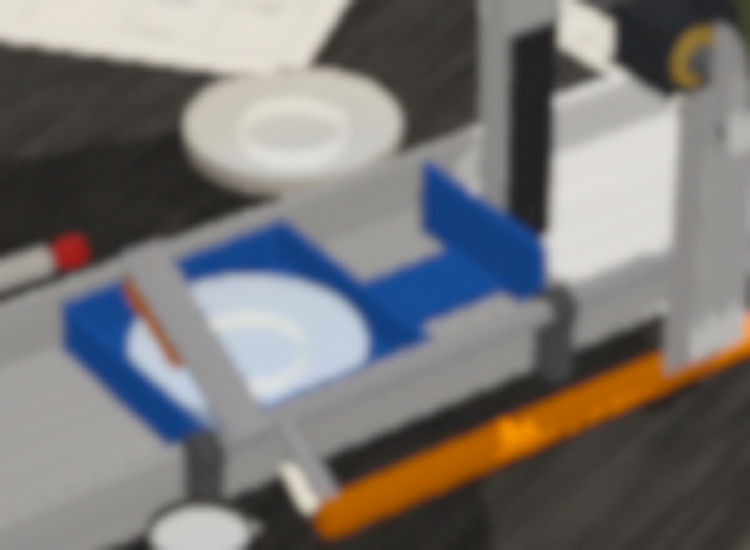

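View pics/bl7.png

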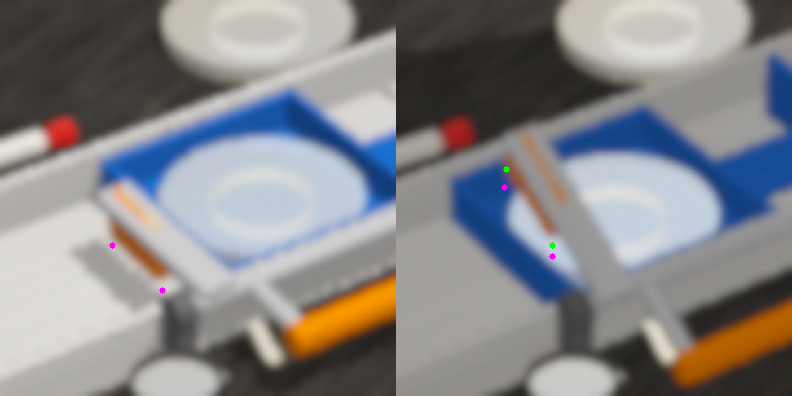

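Call:
jog_arm --pt "0.3 0 0 0 0 0 6.8" --pt "0.4 0 0 0 0 0 6.8" --pt "0.5 0 0 0 0 0 6.8" --pt "0.5 0 0 0 0 0 6.8" --pt "0.5 0 0 0 0 0 6.8" --pt "0.5 0 0 0 0 0 6.8" --pt "0.5 0 0 0 0 0 6.8" --pt "0.5 0 0 0 0 0 6.8" --pt "0.5 0 0 0 0 0 6.8" --pt "0.5 0 0 0 0 0 6.8" --pt "0.5 0 0 0 0 0 6.8" --pt "0.5 0 0 0 0 0 6.8" --pt "0.5 0 0 0 0 0 6.8" --pt "0.5 0 0 0 0 0 6.8" --pt "0.3 0 0 0 0 0 6.8" --pt "0.2 0 0 0 0 0 6.8" --pt "0.1 0 0 0 0 0 6.8" --pt "0 0 0 0 0 0 6.8"

```text
clock: 14.42
eef_pos: [492.7, -203.8, 33.0]
eef_rot: [-3.142, -0.0, 1.217]
wrist_force: [-1.3, -0.9, 1.6]
finger_gap: 68.3
```

```bash
python3 look.py side8.png 190 235
```

```text
14.475 [-50.87966955  40.15262514] 11.039341888164486 [-1.42141311 -0.85046448  1.88905195] 67.81698743697834 ((np.float64(0.004682888354409442), np.float64(0.2999999999999998)), np.int64(39))
```

View pics/side8.png

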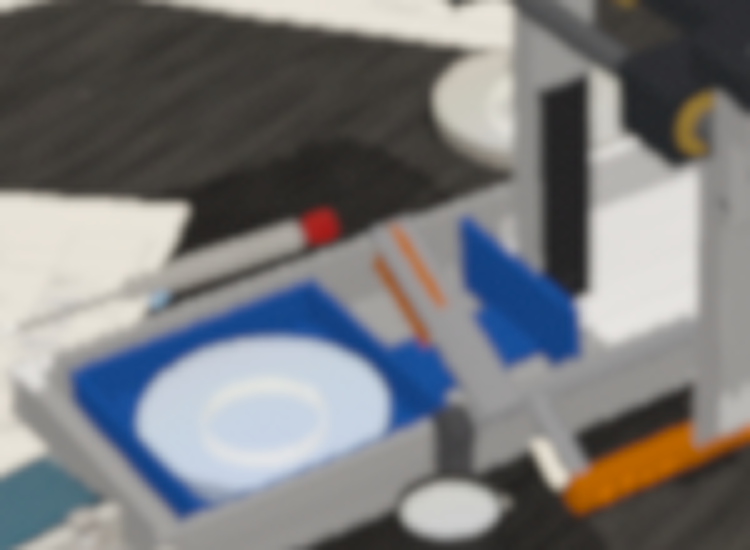

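Call:
jog_arm --pt "0.2 0 0 0 0 0 6.8" --pt "0.2 0 0 0 0 0 6.8" --pt "0.2 0 0 0 0 0 6.8" --pt "0.1 0 0 0 0 0 6.8" --pt "0 0 0 0 0 0 6.8"

```text
clock: 15.1
eef_pos: [495.0, -197.6, 33.1]
eef_rot: [-3.141, 0.001, 1.216]
wrist_force: [-4.6, -4.1, 2.4]
finger_gap: 67.8
```

Call:
jog_arm --pt "0.1 0 0 0 0 0 6.8" --pt "0.1 0 0 0 0 0 6.8" --pt "0 0 0 0 0 0 6.8"

```text
clock: 15.48
eef_pos: [495.0, -197.1, 33.1]
eef_rot: [-3.141, 0.002, 1.215]
wrist_force: [-11.1, -16.5, 4.3]
finger_gap: 68.1
```

```bash
python3 look.py side9.png 190 235
```

```text
15.525 [-43.77216987  40.37996447] 11.096366783546657 [-10.96004816 -16.7382859    2.98638947] 67.97989303881056 ((np.float64(0.03366040258214298), np.float64(0.2899999999999998)), np.int64(36))
```

View pics/side9.png

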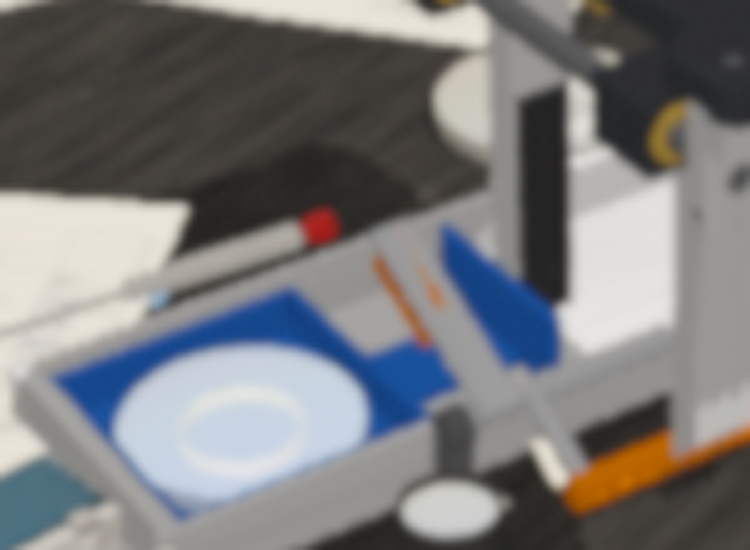

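Call:
jog_arm --pt "-0.2 0 0 0 0 0 6.8" --pt "-0.2 0 0 0 0 0 6.8" --pt "-0.2 0 0 0 0 0 6.8" --pt "-0.3 0 0 0 0 0 6.8" --pt "-0.3 0 0 0 0 0 6.8" --pt "0 0 0 0 0 0 6.8"

```text
clock: 16.27
eef_pos: [491.6, -206.9, 33.0]
eef_rot: [-3.142, 0.0, 1.216]
wrist_force: [-1.7, 1.7, 1.7]
finger_gap: 67.8
```

```bash
python3 look.py side10.png 190 235
```

```text
16.325 [-54.15158702  40.09187289] 11.061681725420001 [-1.5164977  -0.22131824  1.37729397] 67.75730647890622 ((np.float64(0.004082188012773713), np.float64(0.2999999999999998)), np.int64(39))
```

View pics/side10.png

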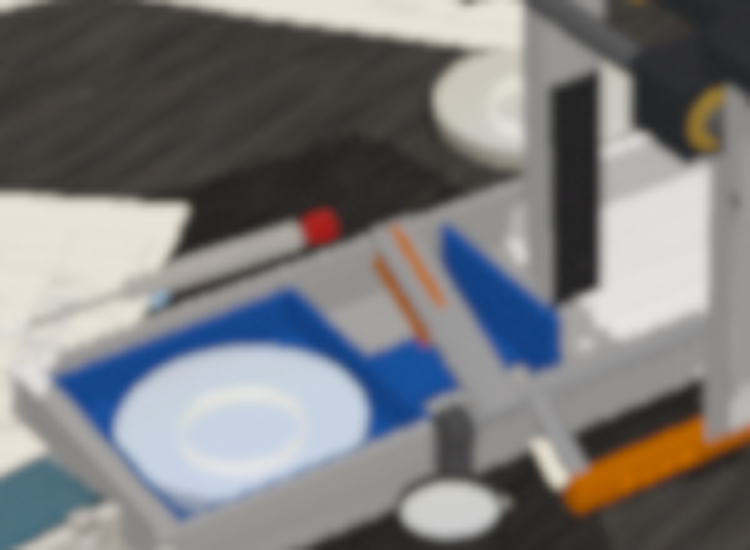

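The tray stayed at the end stop when the finger backed off: its plate is still at (445–560, 225–365), and the finger is now clear of it. Next I'll lift slowly so the gate shuts, and move clear.

Call:
jog_arm --pt "0 0 -0.2 0 0 0 6.8" --pt "0 0 -0.2 0 0 0 6.8" --pt "0 0 -0.2 0 0 0 6.8" --pt "0 0 -0.3 0 0 0 6.8" --pt "0 0 -0.3 0 0 0 6.8" --pt "0 0 -0.4 0 0 0 6.8" --pt "0 0 -0.6 0 0 0 6.8" --pt "0 0 -1.5 0 0 0 6.8" --pt "0 0 -3 0 0 0 6.8" --pt "0 0 -5 0 0 0 6.8" --pt "0 0 -5 0 0 0 6.8" --pt "-4 0 -2 0 0 0 6.8" --pt "-5 0 0 0 0 0 6.8" --pt "-5 0 0 0 0 0 6.8" --pt "-5 0 0 0 0 0 6.8" --pt "-5 0 0 0 0 0 6.8" --pt "-3 0 0 0 0 0 6.8" --pt "0 0 0 0 0 0 6.8" --pt "0 0 0 0 0 0 6.8"

```text
clock: 18.7
eef_pos: [398.3, -459.2, 220.6]
eef_rot: [3.141, -0.0, 1.217]
wrist_force: [0.5, 0.1, -0.2]
finger_gap: 68.0
```

```bash
python3 look.py side11.png 190 235
python3 - <<'E'
from fit import *
p=camera('top'); cv2.imwrite('pics/top11.png',cv2.resize(p['image'][190:340,195:395],None,fx=4,fy=4,interpolation=cv2.INTER_CUBIC)[:,:,::-1])
E
```

```text
18.75 [-322.8813926    40.07898888] 198.55955011481126 [ 0.8059826   0.02348873 -1.00227068] 67.55350213533177 ((np.float64(0.08632202195394711), np.float64(-0.09000000000000001)), np.int64(49))
```

View pics/side11.png

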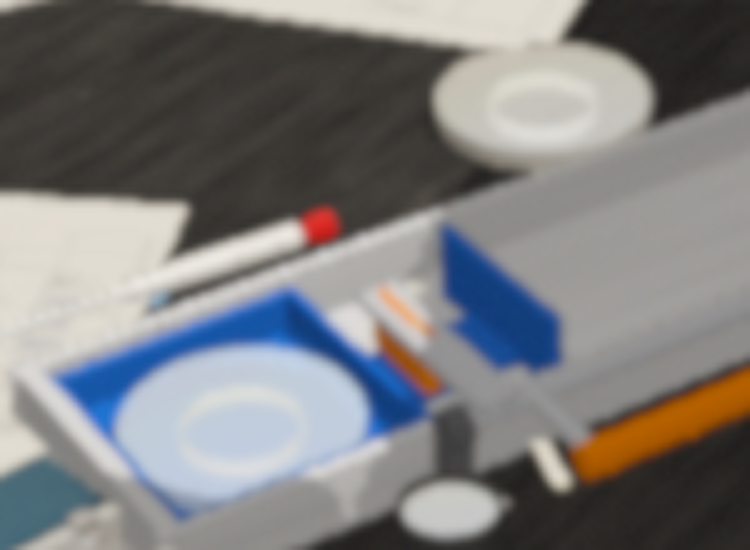

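View pics/top11.png

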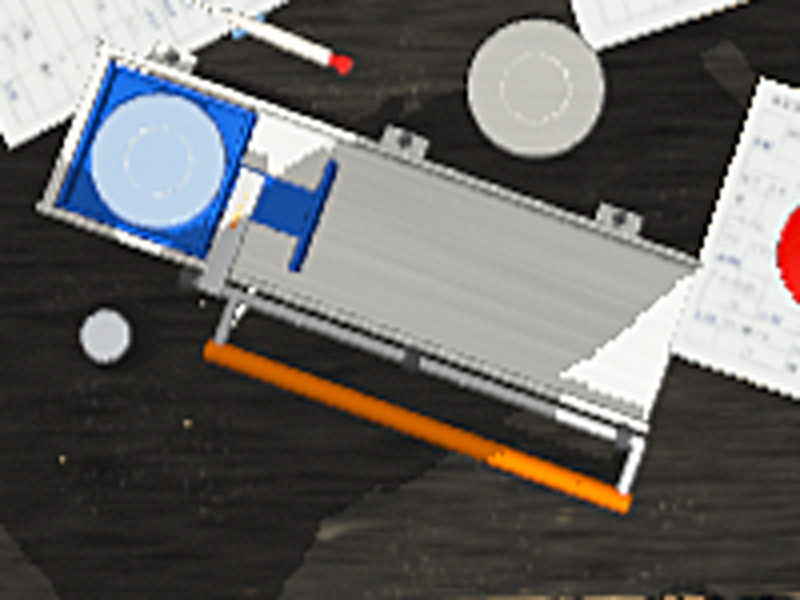

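```bash
python3 -c "
from cell import *
print(sign_off()); print(read_state()['clock'])"
```

```text
the job is handed in; nothing more can be done
None
the job is handed in; nothing more can be done
```

The tray is home against the end stop with the gate shut behind it. The job was handed in at about 19 s of the 43 s allowed; sign-off gives no verdict.

- **How it went:** With the jaws across the chute, the near fingertip held the lever bar down while the far finger pushed the push plate. When the tray met the stop I felt about 19 N. I then backed off 10 mm with the bar still held, raised slowly so the gate shut, and moved clear.
- **Two failed presses:** On the first two tries the fingertip slid onto the inner side of the bar, with 4–7 N of side force. The gate opened only partly each time. I lifted, moved the finger outward and pressed again. The third press sat on top of the bar, with the tip at 11 mm and almost no side force. The tray had not been pushed at that point.
- **Last checks:** The final pictures show the tray against the stop and the lens flat in it. The bar is back at its shut position: the image estimate reads -0.09 rad, against -0.08 rad at the start. The loupe, spare lens and screwdriver look unmoved, and the arm is clear with near-zero wrist force.
- **A disagreement:** While the bar was held down, three readings of the gate angle differed:
  - about 0.37 rad from the bar in the picture
  - about 0.44 rad from the blade in the picture
  - about 0.5 rad from the fingertip height

  All are above the 0.35 rad the tray needs to pass. The side camera's calibration is off by 1–2 pixels.

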